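Set the hob's pop-out control to full and push it home

ROBOT

A 6-joint arm with a two-finger parallel gripper is mounted at the origin on a cart in front of the work surface, level with it; the furniture and walls round the work are solid. World frame = base frame: x ahead of the robot, y to its left, z up, the work surface at z = 0. Lengths are in mm, angles in rad, forces in N, time in s.
With the tool pointing down it reaches from about 325 to 900 mm from the base axis. Payload 6.1 kg.
Tool frame: the origin (TCP) lies between the finger pads; the fingertips stand 25 mm ahead of it and the grasp point (between the pads) lies 6 mm ahead of it; z points along the fingers, y is the line along which they close (so a half turn about z gives the same grasp; the last joint's range is limited). The gripper opens to 87 mm and grips with 3 to 60 N. Pads are 19 mm wide; open, the fingers measure 117 mm over their backs; the gripper's body (75 mm by 190 mm) begins 51 mm behind the grasp point.
Start: joints at [-1.264, 0.22, 1.526, -0, 1.395, -0.126], TCP at [262.126, -567.367, 247.538] pointing down, gripper open.
Joint ranges: [-2.98, 2.98], [-0.91, 2.08], [0.09, 2.57], [-1.24, 4.39], [0.2, 2.65], [-2.68, 2.68]. Speed limits (rad/s): [2.57, 2.57, 3.01, 3.14, 3.14, 3.14].

INTERFACE

Orientations are given as a unit quaternion [w, x, y, z].
In Python, from workcell import telemetry, vision, workorder gives the robot as it stands. The module is installed in compiled form; this text tells all that it offers.
- The arm moves only by the tool play_rows, never from a script. Its argument "targets" is a list of rows, each a list of 5 numbers: the shift along the tool's x, y, z in units of 50 mm (1.0 is 50 mm), then the turn about the tool's z in units of 8 degrees (1.0 is 8 degrees), then the opening, from 0 (shut) to 1 (fully open). In form: [[tx, ty, tz, spin, jaw], ...]. A call has exactly 8 rows; each row shifts and turns the commanded pose from where the row before left it, along the tool's axes as they then stand; what a row does not reach is not made up. A row lasts 1/10 s, in which the tool goes at most 50 mm and 8.59 degrees, less where a joint would pass 70% of its speed; a pose out of reach is approached as far as the arm can. A call is refused whole if a number of a shift passes 1 or a number of a turn 1, either way. A call with a gripper value outside its range is refused whole. The fingers move at their own pace and stop on an object; "squeeze" is the grip in N (left out, the last holds). Time passes only in rows, so rows that do not move let the fingers close, or fill a call up. It gives the time, the measured TCP pose, the force, the opening and the grip force at its end, in the units of the state.
- telemetry.get_obs(): the state, without advancing time (a new reading comes with each control period).
- vision.get_image(name): name is "scene" or "side" or "wrist"; returns the picture (400x640x3 uint8, blue, green, red); there is no depth.
- vision.calibration(name): a dict with "vfov" (degrees; the focal length in pixels is half the picture's height over the tangent of half this angle, whatever the lens; pixels are square), "cx", "cy" (the principal point, pixels), "dist" ([k1, k2, p1, p2, k3] as OpenCV has them; the pictures are not rectified), "position" and "attitude" of the camera in the world; the wrist camera has in their place "tool_from_camera" (4x4, takes a point from camera to tool coordinates, whose origin is the TCP and whose axes are the flange's). Camera axes: x right, y down, z forward; pixel columns grow to the right and rows downward; lengths in mm; the calibration is good to about 2 mm. A picture is of the moment at which its call begins: read the wrist's pose just before it. calibration takes no time and is no camera call.
- workorder.close_job(): hands the job in; it is judged then, once.
Trained networks look in the newest picture that a camera, given by its name, has taken for a name from the list of things; names that differ only in an ending like _2 or _b are one class to them, and where a whole thing is asked for, a point or a joint stands for the part that bears it (a point fixed in the world has none). Each returns a list of dicts, best first, with "confidence" (0 to 1); they miss things now and then, are a little off and sometimes report something else, mostly with a low value. They report only what shows in the picture. A call takes as long as a camera call. They do not tell look-alikes from the thing itself.
- vision.silhouettes(camera, query): "mask" (400x640 bool, what is visible of it) and "bbox" ([left, top, right, bottom] in pixels, round what is visible of it).
The state is a dict: "clock": time; "joints": joint angles; "joint_vel": joint speeds; "joint_torque": joint torques, N m; "ee_pos": TCP position; "tool_rot": TCP orientation; "ft_force": force on the tool from outside, world axes, zero at the start; "torque": the same for the moment, N m; "finger_gap": opening from 0.0 (shut) to 1.0 (fully open); "finger_force": force on a finger pad.
Only numpy, scipy, OpenCV 4.12 (cv2) and the standard library are available. Lean on these libraries where they do the work, as an engineer would, in place of code of your own. Each camera call takes 0.05 s, during which the arm holds its last target. There are 200 camera calls.

TASK

Set the ring under the deep saucepan to full heat: on the control in front of that ring, turn the outer collar clockwise as far as it will go without turning the small timer dial in its middle, and leave that control pushed in so that it stays down. The controls are push-push (a full press lets them out or in) and may be out or in when you start; leave the other control as it is and the pans where they stand.

Things in the scene. Friction and masses are not known exactly. Their poses are not given: they have to be found in the camera images.
- hob: double electric hob, grey and brushed metal, fixed on the worktop: 280 (x) by 380 (y) mm, flat top 65 mm above the worktop. Origin: centre of its underside; -x faces the robot and carries two identical controls, +y is left seen from the robot. Each control stands 155 mm in front (-x) of the hot ring it serves, at y +90 mm (left) and -90 mm (right)
- saucepan: deep steel saucepan, 104 mm across and 66 mm high, with two small loop handles; loose, 0.7 kg, on one of the two rings. Origin at the centre of its underside
- frying_pan: shallow dark frying pan, 124 mm across and 34 mm high, with two small loop handles; loose, on the other ring. Origin at the centre of its underside
- left_ring (a point): centre of the top of the left (+y) hot ring, a dark disc 156 mm across, 8 mm proud of the hob's top
- right_ring (a point): centre of the top of the right (-y) hot ring, a dark disc 156 mm across, 8 mm proud of the hob's top
- a_dial_top (a point): centre of the top face of control a (left or right on the hob, see where it is), on its upright axis: this is the top of the timer dial, a metal disc 34 mm across standing 16 mm above the collar. It goes up and down with the control: 38 mm above the hob's top when the control is out, about 15 mm when it is in. Press here
- a_control (a joint): how far the whole of control a is pushed down (m): 0 out (lifted by its spring), about 0.0224 in (latched), 0.031 bottom. Push-push latch: a press to 0.030 or more, then release, changes out to in or in to out; a shallower one may change nothing. Spring: 2 to 5 N (to 9 N felt while moving); 12 N or more is the bottom. May start in or out
- a_collar (a joint): angle of control a's outer collar (rad): ribbed black ring 58 mm across, 18 mm high, round and below the dial. 0 to 2.4, growing clockwise seen from above, 2.4 is the end stop; friction 0.05 N m holds it. Control out: the collar stands 4 to 22 mm above the hob's top and can be gripped across. Control in: it is sunk level with the top in a 64 mm well
- a_dial (a joint): timer setting of control a (rad): angle of the inner dial, clockwise seen from above; turns apart from the collar, held by friction of 0.03 N m
- a_collar_mark (a point): white mark on collar a, at its outside 29 mm from the axis and at half its height; points to the hob's -x at collar 0
- b_dial_top (a point): centre of the top face of control b (left or right on the hob, see where it is), on its upright axis: this is the top of the timer dial, a metal disc 34 mm across standing 16 mm above the collar. It goes up and down with the control: 38 mm above the hob's top when the control is out, about 15 mm when it is in. Press here
- b_control (a joint): how far the whole of control b is pushed down (m): 0 out (lifted by its spring), about 0.0224 in (latched), 0.031 bottom. Push-push latch: a press to 0.030 or more, then release, changes out to in or in to out; a shallower one may change nothing. Spring: 2 to 5 N (to 9 N felt while moving); 12 N or more is the bottom. May start in or out
- b_collar (a joint): angle of control b's outer collar (rad): ribbed black ring 58 mm across, 18 mm high, round and below the dial. 0 to 2.4, growing clockwise seen from above, 2.4 is the end stop; friction 0.05 N m holds it. Control out: the collar stands 4 to 22 mm above the hob's top and can be gripped across. Control in: it is sunk level with the top in a 64 mm well
- b_dial (a joint): timer setting of control b (rad): angle of the inner dial, clockwise seen from above; turns apart from the collar, held by friction of 0.03 N m
- b_collar_mark (a point): white mark on collar b, at its outside 29 mm from the axis and at half its height; points to the hob's -x at collar 0
Not all that is in view belongs to the job. Leave any yellow look-alike of the part that bears a_dial_top alone. Leave any yellow look-alike of the part that bears b_dial_top alone.

How it is judged:
By the outcome, as a careful person would: the job done as asked, in the order asked, and still so for the second after the job is handed in, with the robot touching nothing.
It also fails if it takes over 69 s, if anything falls off the work surface, if the arm or the gripper's body presses on something with over 40 N, if the wrist force passes 120 N, or if a joint passes its speed limit or range.

## Working session

There is one attempt and no reset: what is moved stays moved. The work goes in short steps, Python scripts to look and compute and a tool call to move; the robot and the scene stay as the last step left them, time stands still between calls to the robot, and variables do not carry over. Pictures are saved under pics/ and viewed, at most 10 in all, crops included, and the job is handed in when it is done.

Besides the shell and the picture viewer there is one more tool, called after "Emit:" as name(argument=value, ...), one argument or row to a line, values as JSON. play_rows: Moves the arm, as the interface text tells. Its arguments: {"type":"object","properties":{"targets":{"type":"array","items":{"type":"array","items":{"type":"number"}}},"squeeze":{"type":"number"}},"required":["targets"]}

```bash
mkdir -p pics; python3 - <<'E'
from workcell import telemetry, vision
import cv2,numpy as np
o=telemetry.get_obs(); print(o)
a=vision.get_image("scene"); b=vision.get_image("side")
cv2.imwrite("pics/scene.png",a);cv2.imwrite("pics/side.png",b)
for n in("scene","side","wrist"):print(n,vision.calibration(n))
E
```

```text
{'clock': 0.0, 'joints': array([-1.26409371e+00,  2.21249178e-01,  1.52760616e+00,  8.02905992e-06,
        1.39469716e+00, -1.26098872e-01]), 'joint_vel': array([ 0.00055027, -0.00104561, -0.00022009,  0.00055956, -0.00105735,
        0.00014639]), 'joint_torque': array([-2.57609041e-03, -4.94614828e+01, -3.87380433e+01,  6.97814883e-02,
        5.70730562e-02, -1.42823633e-04]), 'ee_pos': array([ 261.96040101, -566.82282833,  246.42555365]), 'tool_rot': array([-9.76284622e-04,  9.76676274e-01,  2.14714919e-01, -8.44328270e-05]), 'ft_force': array([-0.08688998,  0.35889018, -0.1647701 ]), 'torque': array([0.04215286, 0.0244912 , 0.02327489]), 'finger_force': 0.0, 'finger_gap': 0.9986028844834642}
scene {'vfov': 42.91821959211455, 'cx': 322.66980611821725, 'cy': 200.08802167993863, 'dist': array([-0.05278323,  0.        ,  0.        ,  0.        ,  0.        ]), 'position': array([-205.63423349,  592.00220862,  669.00598964]), 'attitude': array([ 0.23126546, -0.43823579,  0.76207587, -0.41678058])}
side {'vfov': 49.5596999654402, 'cx': 318.4147330362082, 'cy': 207.69685079334553, 'dist': array([0.01600666, 0.        , 0.        , 0.        , 0.        ]), 'position': array([ 451.25394766, -637.73897793,  476.11963816]), 'attitude': array([-0.5173992 ,  0.85174338, -0.07291966,  0.03891032])}
wrist {'vfov': 64.63305521983385, 'cx': 316.11921236750027, 'cy': 196.7956103933621, 'dist': array([0.00031301, 0.        , 0.        , 0.        , 0.        ]), 'tool_from_camera': array([[-4.39348098e-04, -9.59501405e-01, -2.81703496e-01,
         7.69255952e+01],
       [ 9.99999476e-01, -1.61002266e-04, -1.01122624e-03,
        -2.36588417e-01],
       [ 9.24918099e-04, -2.81703793e-01,  9.59500973e-01,
        -1.36894340e+02],
       [ 0.00000000e+00,  0.00000000e+00,  0.00000000e+00,
         1.00000000e+00]])}
```

View pics/scene.png

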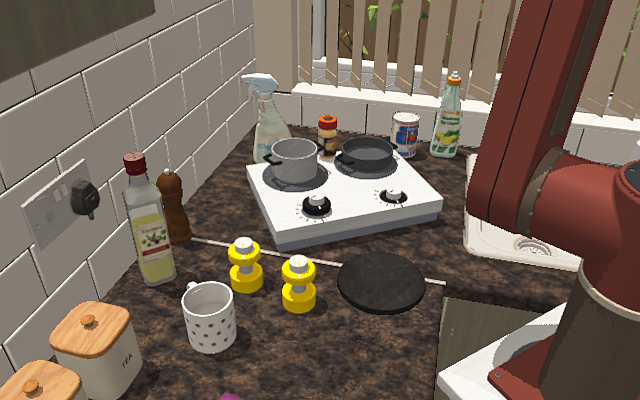

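View pics/side.png

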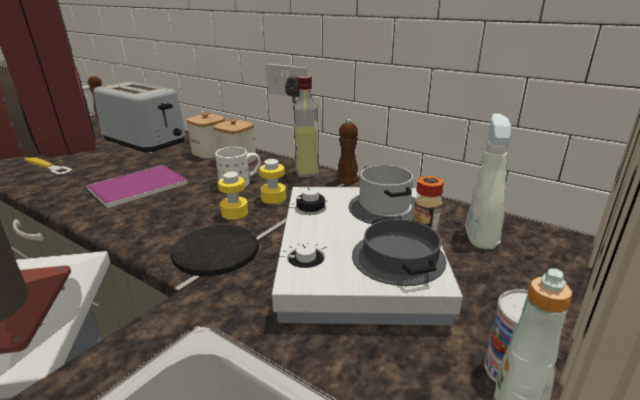

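```bash
cat > h.py <<'E'
from workcell import telemetry, vision
import cv2,numpy as np
from scipy.spatial.transform import Rotation as R
def rot(q): return R.from_quat([q[1],q[2],q[3],q[0]]).as_matrix()
def cam(n,o=None):
    c=vision.calibration(n);f=200/np.tan(np.radians(c['vfov']/2))
    K=np.array([[f,0,c['cx']],[0,f,c['cy']],[0,0,1]])
    if n=='wrist':
        M=c['tool_from_camera'];T=rot(o['tool_rot'])
        return K,c['dist'],T@M[:3,:3],o['ee_pos']+T@M[:3,3]
    return K,c['dist'],rot(c['attitude']),c['position']
def ray(C,uv):
    K,d,Rm,p=C
    x=cv2.undistortPoints(np.array([[uv]],float),K,d)[0,0]
    v=Rm@[x[0],x[1],1];return p,v/np.linalg.norm(v)
def onz(C,uv,z):
    p,v=ray(C,uv);return p+v*(z-p[2])/v[2]
def proj(C,P):
    K,d,Rm,p=C
    return cv2.projectPoints(np.atleast_2d(np.asarray(P,float)),cv2.Rodrigues(Rm.T)[0],-Rm.T@p,K,d)[0][:,0]
E
python3 - <<'E'
from h import *
for n in("scene","side"):
    vision.get_image(n)
    for q in("a_dial_top","b_dial_top","a_collar_mark","saucepan","frying_pan","hob"):
        for r in vision.silhouettes(n,q):
            m=r['mask'];ys,xs=np.nonzero(m);print(n,q,round(r['confidence'],2),np.round(r['bbox']),xs.mean().round(1),ys.mean().round(1),m.sum())
E
```

```text
scene a_dial_top 0.8 [288. 256. 308. 271.] 297.8 263.9 256
scene a_dial_top 0.65 [389. 186. 402. 198.] 393.6 193.0 168
scene b_dial_top 0.72 [264. 140. 324. 184.] 293.9 159.9 1934
scene b_dial_top 0.52 [309. 191. 320. 203.] 315.6 198.5 201
scene a_collar_mark 0.68 [282. 259. 315. 286.] 298.0 274.7 547
scene a_collar_mark 0.56 [379. 190. 407. 206.] 392.6 199.0 179
scene a_collar_mark 0.53 [301. 196. 330. 216.] 316.2 207.6 372
scene saucepan 0.96 [265. 138. 323. 186.] 293.2 159.6 1978
scene saucepan 0.64 [383. 189. 410. 202.] 393.7 198.6 192
scene frying_pan 0.83 [334. 136. 399. 171.] 366.8 153.6 1579
scene hob 0.57 [245. 151. 443. 253.] 341.1 202.7 10995
side a_dial_top 0.58 [292. 245. 316. 261.] 305.4 252.2 261
side a_dial_top 0.58 [223. 173. 240. 184.] 230.7 177.4 148
side b_dial_top 0.63 [292. 245. 314. 261.] 305.4 252.3 272
side b_dial_top 0.55 [275. 186. 460. 325.] 354.5 271.5 15351
side b_dial_top 0.53 [264. 159. 279. 171.] 271.4 163.9 137
side b_dial_top 0.45 [302. 186. 317. 200.] 309.8 194.0 191
side a_collar_mark 0.82 [216. 178. 241. 192.] 231.2 185.9 268
side a_collar_mark 0.62 [286. 252. 323. 266.] 305.8 260.8 369
side saucepan 0.88 [360. 164. 415. 217.] 385.6 188.3 2455
side frying_pan 0.83 [366. 219. 439. 276.] 402.0 245.9 3579
side hob 0.64 [272. 185. 463. 328.] 354.5 271.0 15726
```

The saucepan stands on the left ring. Its control, at about (316,200) in the scene view and (310,195) in the side view, is out. The right control, at about (394,195), is sunk in.

```bash
python3 - <<'E'
from h import *
S,D=cam('scene'),cam('side')
for nm,a,b,z in(("L",(315.6,198.5),(309.8,194),103),("R",(393.6,193),(305.4,252.2),80)):
    p1,v1=ray(S,a);p2,v2=ray(D,b)
    A=np.stack([v1,-v2],1);t=np.linalg.lstsq(A,p2-p1,rcond=None)[0]
    print(nm,p1+t[0]*v1,p2+t[1]*v2,onz(S,a,z),onz(D,b,z))
E
```

```text
L [561.08048373 147.15659806  95.62508572] [560.87932903 147.08221186  95.41381623] [551.2188799  152.87827143 103.        ] [558.6948647  131.44337097 103.        ]
R [525.79232747 -30.85532155  73.29678236] [526.60257348 -30.52541786  73.94668413] [517.56195036 -23.84661742  80.        ] [525.46846183 -39.66490734  80.        ]
```

Emit:
play_rows(
  targets=[
    [0.5,-0.45,-0.1,0,1],
    [0.6,-0.55,-0.1,0,1],
    [0.6,-0.55,0,0,1],
    [0.6,-0.55,0,0,1],
    [0.6,-0.55,0,0,1],
    [0.6,-0.55,0,0,1],
    [0.6,-0.55,0,0,1],
    [0.6,-0.55,0,0,1],
  ],
)

```text
clock: 1.6
ee_pos: [385.7, -272.1, 257.8]
tool_rot: [0.0, 0.977, 0.215, 0.0]
ft_force: [-0.4, -0.3, 0.5]
finger_gap: 0.999
finger_force: 0.0
```

Emit:
play_rows(
  targets=[
    [0.6,-0.55,0,0,1],
    [0.6,-0.55,0,0,1],
    [0.6,-0.55,0,0,1],
    [0.6,-0.55,0,0,1],
    [0.6,-0.55,0,0,1],
    [0.6,-0.55,0,0,1],
    [0.6,-0.55,0,0,1],
    [0.6,-0.55,0,0,1],
  ],
)

```text
clock: 2.4
ee_pos: [511.4, 28.5, 257.8]
tool_rot: [0.0, 0.977, 0.215, 0.0]
ft_force: [0.7, 0.3, 0.5]
finger_gap: 0.999
finger_force: 0.0
```

Emit:
play_rows(
  targets=[
    [0.6,-0.55,0,0,1],
    [0.6,-0.55,0,0,1],
    [0.5,-0.5,0,0,1],
    [0,0,0,-1,1],
    [0,0,0,-1,1],
    [0,0,0,-1,1],
    [0,0,0,-1,1],
    [0,0,0,-1,1],
  ],
)

```text
clock: 3.2
ee_pos: [554.5, 135.1, 257.6]
tool_rot: [0.0, 0.843, 0.538, 0.0]
ft_force: [-0.1, -0.6, -0.7]
finger_gap: 1.001
finger_force: 0.0
```

Emit:
play_rows(
  targets=[
    [0,0,0,-1,1],
    [0,0,0,-1,1],
    [0,0,0,-1,1],
    [0,0,0,-1,1],
    [0,0,0,-1,1],
    [0,0,0,-1,1],
    [0,0,0,-1,1],
    [0,0,0,-1,1],
  ],
)

```text
clock: 4.0
ee_pos: [554.5, 135.0, 257.6]
tool_rot: [0.0, 0.43, 0.903, 0.0]
ft_force: [-1.0, -0.5, 0.3]
finger_gap: 1.001
finger_force: 0.0
```

Emit:
play_rows(
  targets=[
    [0,0,0,-1,1],
    [0,0,0,-1,1],
    [0,0,0,-1,1],
    [0,0,0,-1,1],
    [0,0,0,-1,1],
    [0,0,0,0,1],
    [0,0,0,0,1],
    [0,0,0,0,1],
  ],
)

```text
clock: 4.8
ee_pos: [554.5, 135.0, 257.6]
tool_rot: [0.0, 0.099, 0.995, 0.0]
ft_force: [0.8, 0.2, -0.9]
finger_gap: 0.999
finger_force: 0.0
```

```bash
python3 - <<'E'
from h import *
o=telemetry.get_obs();im=vision.get_image("wrist");cv2.imwrite("pics/w1.png",im)
C=cam('wrist',o);print(o['clock'],o['joints'],o['ee_pos'],o['tool_rot'],proj(C,[561,147,103]))
for q in("a_dial_top","a_collar_mark"):
    for r in vision.silhouettes("wrist",q):
        ys,xs=np.nonzero(r['mask']);c=(xs.mean(),ys.mean())
        print(q,round(r['confidence'],2),np.round(r['bbox']),c,onz(C,c,103),onz(C,c,87))
E
```

```text
4.8 [ 1.00660488e-01  8.45696182e-02  1.65942665e+00  2.91668226e-05
  1.39755432e+00 -1.27186021e+00] [554.49507917 135.01410033 257.56294404] [1.77658681e-05 9.89780030e-02 9.95089621e-01 1.82543278e-05] [[329.59331191 193.21051732]]
a_dial_top 0.7 [141. 173. 178. 202.] (np.float64(157.37431991294886), np.float64(186.01305767138194)) [521.64834015 -12.18330171 103.        ] [524.04428176 -21.10117831  87.        ]
a_dial_top 0.61 [434.   0. 451.   5.] (np.float64(441.20454545454544), np.float64(1.0909090909090908)) [419.47287654 266.09365383 103.        ] [416.25969592 272.45233579  87.        ]
a_collar_mark 0.96 [135. 153. 192. 210.] (np.float64(166.72653362897265), np.float64(178.4471544715447)) [516.37233878  -1.05635968 103.        ] [518.47864395  -9.36340099  87.        ]
a_collar_mark 0.89 [404.   0. 468.  29.] (np.float64(434.4876893939394), np.float64(9.510416666666666)) [424.47893668 260.16767639 103.        ] [421.54057355 266.20104022  87.        ]
```

View pics/w1.png

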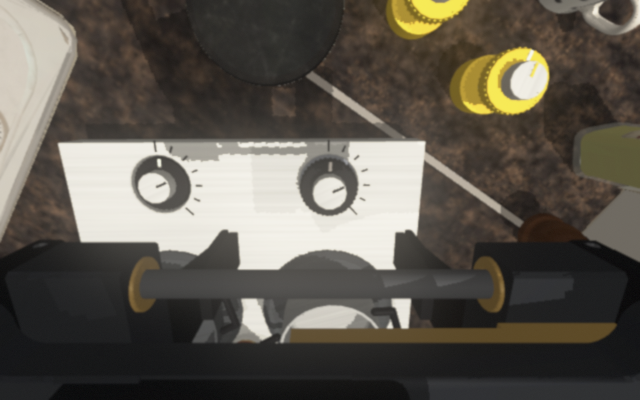

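The left control is at about (329,192), standing out, with its collar mark at (330,167), so the collar is near 0. The right control at (157,186) is sunk in, and the yellow look-alikes are off to the upper right.

```bash
python3 - <<'E'
from h import *
o=telemetry.get_obs();im=cv2.imread("pics/w1.png");C=cam('wrist',o)
g=cv2.cvtColor(im,cv2.COLOR_BGR2GRAY)
for lo,name,(u,v) in((1,'dial',(329,192)),(0,'collar',(329,186))):
    m=np.zeros_like(g);cv2.circle(m,(u,v),24 if lo else 36,255,-1)
    b=((g>150) if lo else (g<110)).astype(np.uint8)*255&m
    n,l,s,c=cv2.connectedComponentsWithStats(b)
    for i in range(1,n):
        if s[i,4]>150:
            e=cv2.minEnclosingCircle(np.argwhere(l==i)[:,::-1].astype(np.float32))
            print(name,s[i],e,onz(C,e[0],103),onz(C,e[0],87))
T=rot(o['tool_rot']);d=np.array([561,147,103])-o['ee_pos'];print(T.T@d)
cv2.imwrite("pics/w1c.png",cv2.resize(im[130:240,260:400],None,fx=5,fy=5))
E
```

```text
dial [313 177  34  33 856] ((329.26690673828125, 192.8082733154297), 16.8760986328125) [560.50516037 146.77378588 103.        ] [565.03583378 146.58797311  87.        ]
collar [ 300  155   57   60 1636] ((328.3477783203125, 184.531494140625), 29.7895565032959) [552.3099016  147.42334351 103.        ] [556.3906344  147.27319311  87.        ]
[ -4.04310712  13.02685227 154.52979762]
```

View pics/w1c.png

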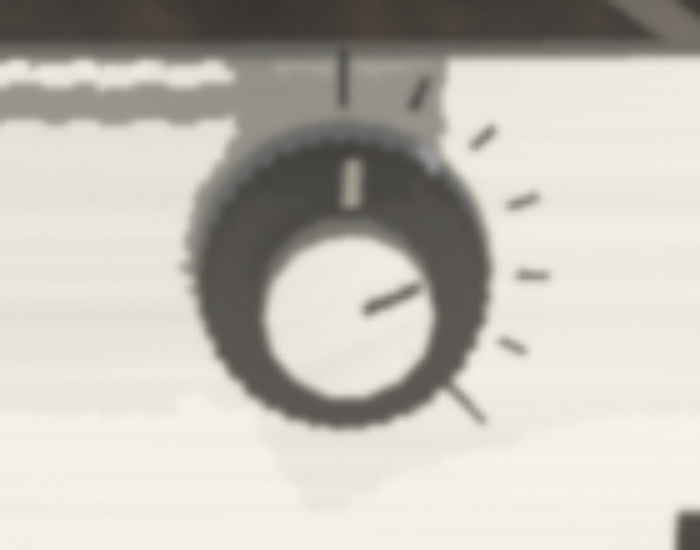

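The crop confirms the collar mark is at 0. The timer dial's line points right and slightly up, about 75° clockwise from the zero tick.

Emit:
play_rows(
  targets=[
    [-0.08,0.26,0.2,0,1],
    [0,0,0.5,0,1],
    [0,0,0.5,0,1],
    [0,0,0.5,0,1],
    [0,0,0.5,0,1],
    [0,0,0.4,0,1],
    [0,0,0.3,0,1],
    [0,0,0.23,0,1],
  ],
)

```text
clock: 5.75
ee_pos: [560.5, 147.4, 99.3]
tool_rot: [-0.001, 0.098, 0.995, -0.0]
ft_force: [0.3, 0.5, -0.2]
finger_gap: 1.001
finger_force: 0.0
```

Emit:
play_rows(
  targets=[
    [0,0,0,0,0.5],
    [0,0,0,0,0.5],
    [0,0,0,0,0.5],
    [0,0,0,0,0.5],
    [0,0,0,0,0.5],
    [0,0,0,0,0.5],
    [0,0,0,0,0.5],
    [0,0,0,0,0.5],
  ],
  squeeze=10,
)

```text
clock: 6.55
ee_pos: [561.5, 146.6, 101.5]
tool_rot: [0.001, 0.098, 0.995, -0.0]
ft_force: [0.9, -4.4, 1.5]
finger_gap: 0.663
finger_force: 10.0
```

```bash
python3 - <<'E'
from h import *
o=telemetry.get_obs();print(o)
im=vision.get_image("wrist");a=vision.get_image("side")
cv2.imwrite("pics/g1.png",np.hstack([cv2.resize(im[100:340,160:480],(400,300)),cv2.resize(a[130:280,230:430],(400,300))]))
E
```

```text
{'clock': 6.55, 'joints': array([ 1.19878608e-01,  2.62235753e-01,  1.76712933e+00, -6.68661111e-04,
        1.11095075e+00, -1.25495826e+00]), 'joint_vel': array([-0.00100698,  0.00119218, -0.00081424,  0.00119394, -0.00229816,
        0.00090449]), 'joint_torque': array([ 2.14119270e+00, -4.56674159e+01, -3.28192341e+01,  1.05653990e+00,
        3.90280802e-01,  2.53030448e-02]), 'ee_pos': array([561.52479166, 146.61559029, 101.532743  ]), 'tool_rot': array([ 6.88096767e-04,  9.76755343e-02,  9.95218063e-01, -1.54625653e-04]), 'ft_force': array([ 0.91801854, -4.41211069,  1.47530764]), 'torque': array([-0.50091913, -0.38082168,  0.04878776]), 'finger_force': 9.999670386314392, 'finger_gap': 0.6627695852640948}
```

View pics/g1.png

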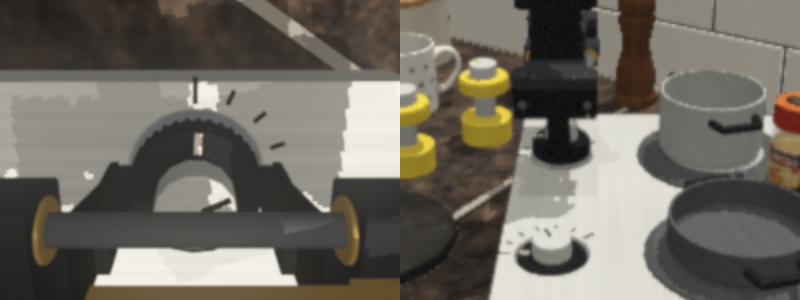

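The grip sits on the collar (gap 57.7 mm), with the dial free between the fingers and its line unchanged. Now I'll turn the collar clockwise.

Emit:
play_rows(
  targets=[
    [0,0.02,0,0.5,0.5],
    [0,0,0,0.8,0.5],
    [0,0,0,0.8,0.5],
    [0,0,0,0.8,0.5],
    [0,0,0,0.8,0.5],
    [0,0,0,0.8,0.5],
    [0,0,0,0.8,0.5],
    [0,0,0,0.8,0.5],
  ],
)

```text
clock: 7.45
ee_pos: [561.6, 146.8, 101.1]
tool_rot: [0.001, 0.502, 0.865, -0.001]
ft_force: [2.2, -6.6, 1.1]
finger_gap: 0.662
finger_force: 10.0
```

Emit:
play_rows(
  targets=[
    [0,0,0,0.8,0.5],
    [0,0,0,0.8,0.5],
    [0,0,0,0.8,0.5],
    [0,0,0,0.8,0.5],
    [0,0,0,0.8,0.5],
    [0,0,0,0.8,0.5],
    [0,0,0,0.8,0.5],
    [0,0,0,0.8,0.5],
  ],
)

```text
clock: 8.25
ee_pos: [561.8, 146.8, 101.2]
tool_rot: [0.001, 0.826, 0.563, -0.0]
ft_force: [2.5, -6.7, 1.6]
finger_gap: 0.667
finger_force: 10.0
```

```bash
python3 - <<'E'
from h import *
o=telemetry.get_obs();print(o['joints'],o['ee_pos'],o['tool_rot'],o['ft_force'],o['torque'],o['finger_gap'])
im=vision.get_image("wrist")
a=vision.get_image("scene")
cv2.imwrite("pics/g2.png",np.hstack([cv2.resize(im[100:340,160:480],(400,300)),cv2.resize(a[100:250,240:440],(400,300))]))
E
```

```text
[ 0.12096244  0.26364951  1.76606116 -0.00227162  1.11098574  0.49656345] [561.75937696 146.81229964 101.22027736] [ 1.11019232e-03  8.26405730e-01  5.63074002e-01 -6.89036554e-05] [ 2.48672936 -6.74139465  1.58507449] [-1.24544745 -0.49532761  0.11435272] 0.6666720327034935
```

View pics/g2.png

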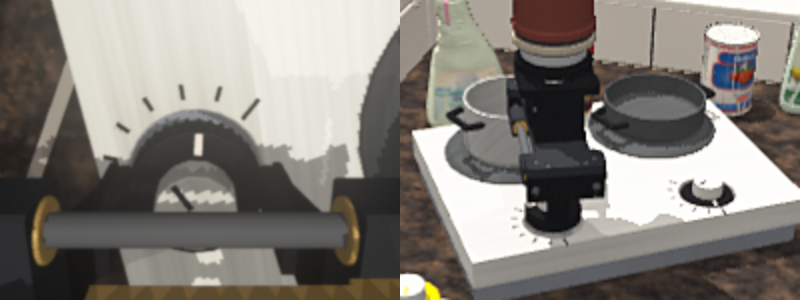

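The collar mark has followed the gripper about 100°, and the dial line has stayed fixed relative to the ticks. I'll continue to the end stop.

Emit:
play_rows(
  targets=[
    [0,0,0,0.8,0.5],
    [0,0,0,0.8,0.5],
    [0,0,0,0.8,0.5],
    [0,0,0,0.8,0.5],
    [0,0,0,0.8,0.5],
    [0,0,0,0.7,0.5],
    [0,0,0,0.5,0.5],
    [0,0,0,0.5,0.5],
  ],
)

```text
clock: 9.15
ee_pos: [563.8, 147.6, 102.4]
tool_rot: [0.001, 0.98, 0.2, 0.003]
ft_force: [8.2, -3.6, 1.1]
finger_gap: 0.659
finger_force: 10.0
```

```bash
python3 - <<'E'
from h import *
o=telemetry.get_obs();print(o['joints'],o['ee_pos'],o['tool_rot'],o['ft_force'],o['torque'],o['finger_gap'])
print(np.degrees(2*np.arctan2(o['tool_rot'][2],o['tool_rot'][1])-2*np.arctan2(.9952,.0977)))
E
```

```text
[ 1.21430432e-01  2.63264654e-01  1.76411793e+00 -1.35576997e-03
  1.10802747e+00  1.29007165e+00] [563.8418085  147.60091452 102.3569538 ] [8.51543748e-04 9.79786958e-01 2.00018979e-01 3.03315501e-03] [ 8.22891908 -3.56456357  1.06637854] [-0.67745873 -1.47674583  0.47716145] 0.6592878267175679
-145.7100848391398
```

Emit:
play_rows(
  targets=[
    [0,0,0,0,1],
    [0,0,0,0,1],
    [0,0,0,0,1],
    [0,0,0,0,1],
    [0,0,0,0,1],
    [0,0,-0.3,0,1],
    [0,0,-0.5,0,1],
    [0,0,-0.7,0,1],
  ],
)

```text
clock: 9.95
ee_pos: [559.8, 147.9, 176.0]
tool_rot: [-0.0, 0.98, 0.201, -0.002]
ft_force: [1.4, 0.8, 0.1]
finger_gap: 0.998
finger_force: 0.0
```

Emit:
play_rows(
  targets=[
    [0,0,-0.7,0,0],
    [0,0,-0.6,0,0],
    [0,0,-0.3,0,0],
    [0,0,0,0,0],
    [0,0,0,0,0],
    [0,0,0,0,0],
    [0,0,0,0,0],
    [0,0,0,0,0],
  ],
)

```text
clock: 10.75
ee_pos: [560.5, 147.8, 254.5]
tool_rot: [-0.0, 0.98, 0.201, -0.001]
ft_force: [-0.1, 0.4, 0.9]
finger_gap: 0.355
finger_force: 0.0
```

```bash
python3 - <<'E'
from h import *
o=telemetry.get_obs();im=vision.get_image("wrist");C=cam('wrist',o)
print(o['clock'],o['joints'],o['ee_pos'],o['tool_rot'],o['finger_gap'],o['ft_force'])
u=proj(C,[560.5,146.8,103])[0];print(u)
T=rot(o['tool_rot']);print(T.T@(np.array([560.5,146.8,103])-o['ee_pos']))
x,y=u.astype(int);c=im[max(y-70,0):y+60,max(x-90,0):x+90]
cv2.imwrite("pics/w2c.png",cv2.resize(c,None,fx=4,fy=4))
print(max(x-90,0),max(y-70,0))
E
```

```text
10.75 [ 1.21892557e-01  1.10088373e-01  1.63768979e+00 -1.94320842e-05
  1.39626994e+00  1.28788382e+00] [560.54218202 147.84775765 254.53809438] [-8.92017847e-05  9.79585360e-01  2.01024910e-01 -1.22451507e-03] 0.3546574787318534 [-0.05393635  0.35700317  0.90276237]
[317.78578237 188.9918729 ]
[-9.33136204e-02  1.04755035e+00  1.51538073e+02]
227 118
```

View pics/w2c.png

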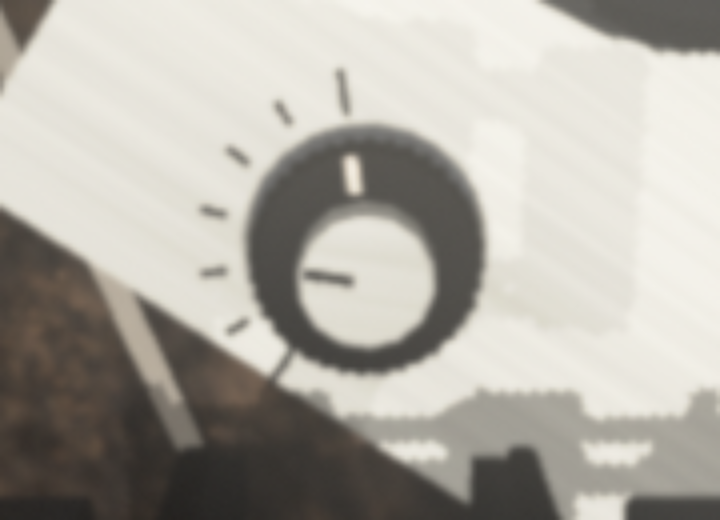

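The collar mark lines up with the last tick at the end stop, and the dial line is still in its original place relative to the ticks. Next I close the fingers and press.

Emit:
play_rows(
  targets=[
    [0,0.02,0,0,0],
    [0,0,0,0,0],
    [0,0,0.4,0,0],
    [0,0,0.5,0,0],
    [0,0,0.5,0,0],
    [0,0,0.5,0,0],
    [0,0,0.3,0,0],
    [0,0,0.2,0,0],
  ],
)

```text
clock: 11.6
ee_pos: [561.0, 146.9, 134.7]
tool_rot: [-0.0, 0.98, 0.201, -0.001]
ft_force: [-0.2, 0.1, 0.1]
finger_gap: 0.004
finger_force: 0.0
```

Emit:
play_rows(
  targets=[
    [0,0,0.1,0,0],
    [0,0,0.1,0,0],
    [0,0,0.1,0,0],
    [0,0,0.1,0,0],
    [0,0,0.1,0,0],
    [0,0,0.1,0,0],
    [0,0,0.08,0,0],
    [0,0,0,0,0],
  ],
)

```text
clock: 12.4
ee_pos: [562.1, 147.1, 102.0]
tool_rot: [0.0, 0.98, 0.201, 0.001]
ft_force: [0.7, 0.5, 2.2]
finger_gap: 0.01
finger_force: 1.0
```

Emit:
play_rows(
  targets=[
    [0,0,0.05,0,0],
    [0,0,0.05,0,0],
    [0,0,0.04,0,0],
    [0,0,0.04,0,0],
    [0,0,0.02,0,0],
    [0,0,0,0,0],
    [0,0,0,0,0],
    [0,0,0,0,0],
  ],
)

```text
clock: 13.2
ee_pos: [562.7, 147.3, 96.9]
tool_rot: [0.0, 0.98, 0.201, 0.001]
ft_force: [-12.1, -3.0, 33.2]
finger_gap: 0.003
finger_force: 16.3
```

Emit:
play_rows(
  targets=[
    [0,0,-0.1,0,0],
    [0,0,-0.1,0,0],
    [0,0,-0.1,0,0],
    [0,0,-0.2,0,0],
    [0,0,-0.4,0,0],
    [0,0,-0.7,0,0],
    [0,0,-0.9,0,0],
    [0,0,-0.7,0,0],
  ],
)

```text
clock: 14.0
ee_pos: [561.2, 147.1, 254.0]
tool_rot: [-0.0, 0.98, 0.201, -0.0]
ft_force: [0.9, -1.1, 0.8]
finger_gap: 0.005
finger_force: 0.0
```

```bash
python3 - <<'E'
from h import *
o=telemetry.get_obs();im=vision.get_image("wrist");a=vision.get_image("side");s=vision.get_image("scene")
print(o['clock'],o['ee_pos'],o['ft_force'])
C=cam('wrist',o);x,y=proj(C,[560.5,146.8,80])[0].astype(int)
c=cv2.resize(im[y-75:y+75,x-100:x+100],(400,300))
cv2.imwrite("pics/w3.png",np.vstack([np.hstack([c,cv2.resize(a[130:280,270:470],(400,300))]),np.hstack([cv2.resize(s[120:270,240:440],(400,300)),c*0])]))
E
```

```text
14.0 [561.24540726 147.06599814 253.99781885] [ 0.88716713 -1.07021954  0.80411617]
```

View pics/w3.png

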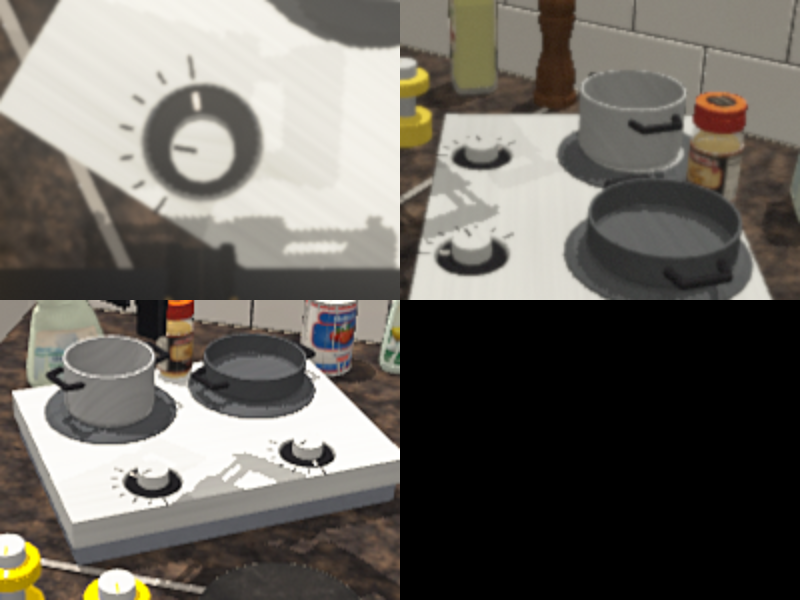

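The left control is now sunk level with the hob top. Its collar mark is on the end tick, the dial is unchanged, and the pans and the right control are as they were.

```bash
python3 -c "
from workcell import workorder
print(workorder.close_job())"
```

```text
the job is handed in; nothing more can be done
None
```

The job is handed in: the left control (saucepan ring) has its collar turned clockwise to the end stop and is latched down, with the timer dial, the right control and both pans left as they were.

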